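# Count along the nesting-block rack and push the log slice into the third gap

## Task

Starting at the end of the rack that has the ball-topped post, run a fingertip along the back rail and bend the springy tabs in turn to count the gaps, one tab per gap, stopping at the third and leaving the tabs beyond it alone. Then push the round log slice along the table into that third gap until it rests against the back rail, without lifting or tipping it. Leave everything else where it stands.

Things in the scene. Friction and masses are not known exactly. Their poses are not given: they have to be found in the camera images.
- rack: low wooden sorting rack fixed to the table; origin on the table under the middle of its back rail. +y runs along the rail (to the robot's left at yaw 0), +x away from the robot. Rail 12 mm thick (x -6 to +6 mm), 330 mm long, 34 mm high. Six gaps, open above and towards the robot, centres at y = +135, +81, +27, -27, -81, -135 mm; floor: the table.
- rack_front (a point): middle of the rack's open front on the table, x = -50 mm in the rack's frame, where its dividers end. Seven dividers, 6 mm thick and 34 mm high, reach from here back to the rail and leave six gaps 54 mm apart, each 48 mm wide.
- rail_top (a point): middle of the rail's top, 34 mm above the table. Behind each gap one black plastic tab stands here up to 60 mm above the table: 16 mm wide (x), 3 mm thick, a 6 mm bead on its upper edge. Tabs bend about their foot along the rail, either way, up to 1.3 rad, yield to under 2 N and spring upright. A fingertip passing 12 mm below their tops bends them clearly.
- post: wooden post with a ball on top, 91 mm high in all, foot 50 x 24 x 34 mm, fixed at one end of the rack (at x = -23 mm, y = +183 or -183 mm in the rack's frame); origin under its centre. The gaps are counted from this end. A plain block as low as the rack closes the other end.
- slice_centre (a point): centre (12.5 mm above its underside) of the round slice of log with drilled holes, 42 mm across and 25 mm high, lying flat and loose on the table in front of the rack, about 50 g. Pushed home against the rail its centre is at x = -27 mm in the rack's frame.
- tab1 (a joint): bend (rad) of springy black plastic tab 1 of 6, numbered from the rack's +y end whichever end has the post; at y = +135 mm in the rack's frame. Positive: its top leans to the rack's -y.
- tab2 (a joint): bend (rad) of springy black plastic tab 2 of 6, numbered from the rack's +y end whichever end has the post; at y = +81 mm in the rack's frame. Positive: its top leans to the rack's -y.
- tab3 (a joint): bend (rad) of springy black plastic tab 3 of 6, numbered from the rack's +y end whichever end has the post; at y = +27 mm in the rack's frame. Positive: its top leans to the rack's -y.
- tab4 (a joint): bend (rad) of springy black plastic tab 4 of 6, numbered from the rack's +y end whichever end has the post; at y = -27 mm in the rack's frame. Positive: its top leans to the rack's -y.
- tab5 (a joint): bend (rad) of springy black plastic tab 5 of 6, numbered from the rack's +y end whichever end has the post; at y = -81 mm in the rack's frame. Positive: its top leans to the rack's -y.
- tab6 (a joint): bend (rad) of springy black plastic tab 6 of 6, numbered from the rack's +y end whichever end has the post; at y = -135 mm in the rack's frame. Positive: its top leans to the rack's -y.
- square_block: stored square wooden block 40 x 40 x 25 mm with drilled holes, standing in one of the rack's gaps; origin under its centre
- bar_block: stored narrow wooden block 40 x 26 x 30 mm, standing in one of the rack's gaps; origin under its centre
- pot: small lidded white pot, 38 mm across, 42 mm tall, beside the working area; origin under its centre
- sanding_block: cork sanding block 90 x 50 x 30 mm, beside the working area; origin under its centre
- mug: white mug, 80 mm across, 95 mm tall; origin under its centre
- birdhouse: plywood birdhouse, base 150 x 130 mm, about 165 mm tall; origin under its centre
- slice: the same log slice; origin at the centre of its underside
Not all that is in view belongs to the job. Leave any blue or green look-alike of the slice alone.

How it is judged (in metres and radians):
On the way, in this order (a step that is already met when the one before it is completed fails the run):
1. the first tab from the post is bent by the fingers (((y of post in the frame of rack above 0 m and ((value of joint tab1 above 0.2 rad or value of joint tab1 below -0.2 rad) and contact force between the fingers and tab1 above 0.02 N)) or (y of post in the frame of rack below 0 m and ((value of joint tab6 above 0.2 rad or value of joint tab6 below -0.2 rad) and contact force between the fingers and tab6 above 0.02 N)))).
2. the second tab from the post is bent by the fingers (((y of post in the frame of rack above 0 m and ((value of joint tab2 above 0.2 rad or value of joint tab2 below -0.2 rad) and contact force between the fingers and tab2 above 0.02 N)) or (y of post in the frame of rack below 0 m and ((value of joint tab5 above 0.2 rad or value of joint tab5 below -0.2 rad) and contact force between the fingers and tab5 above 0.02 N)))).
3. the third tab from the post is bent by the fingers (((y of post in the frame of rack above 0 m and ((value of joint tab3 above 0.2 rad or value of joint tab3 below -0.2 rad) and contact force between the fingers and tab3 above 0.02 N)) or (y of post in the frame of rack below 0 m and ((value of joint tab4 above 0.2 rad or value of joint tab4 below -0.2 rad) and contact force between the fingers and tab4 above 0.02 N)))).
4. the slice has been pushed home in the third gap from the post (x of slice_centre in the frame of rack between -0.032 and -0.02 m and ((y of post in the frame of rack above 0 m and y of slice_centre in the frame of rack between 0.02 and 0.034 m) or (y of post in the frame of rack below 0 m and y of slice_centre in the frame of rack between -0.034 and -0.02 m))), for 0.2 s.
At the end, for the whole second after the job is handed in: The slice lies flat and still on the table in the third gap counted from the post, within 5 mm of touching the back rail and within 7 mm of the gap's middle (all of step 4 and angle between slice_centre's own z axis and vertical below 0.1 rad and height (world z) of slice_centre below 0.016 m and linear speed of slice below 0.01 m/s).
It fails at once if the slice is lifted or tipped (height (world z) of slice_centre above 0.026 m or angle between slice_centre's own z axis and vertical above 0.4 rad).
It fails at once if a tab beyond the third from the post is bent ((y of post in the frame of rack above 0 m and ((value of joint tab4 above 0.25 rad or value of joint tab4 below -0.25 rad) or (value of joint tab5 above 0.25 rad or value of joint tab5 below -0.25 rad) or (value of joint tab6 above 0.25 rad or value of joint tab6 below -0.25 rad))) or (y of post in the frame of rack below 0 m and ((value of joint tab1 above 0.25 rad or value of joint tab1 below -0.25 rad) or (value of joint tab2 above 0.25 rad or value of joint tab2 below -0.25 rad) or (value of joint tab3 above 0.25 rad or value of joint tab3 below -0.25 rad)))).
It fails at once if a bystander is moved by more than 15 mm (distance of any of square_block, bar_block, pot, sanding_block, mug, birdhouse from where it was at the start of the episode above 0.015 m).
It also fails if it takes over 72 s, if anything falls off the work surface, if the arm or the gripper's body presses on something with over 40 N, if the wrist force passes 120 N, or if a joint passes its speed limit or range.

## Robot

A 6-joint arm with a two-finger parallel gripper is mounted at the origin on the work surface. World frame = base frame: x ahead of the robot, y to its left, z up, the work surface at z = 0. Lengths are in mm, angles in rad, forces in N, time in s.
With the tool pointing down it reaches from about 375 to 925 mm from the base axis. Payload 5.7 kg.
Tool frame: the origin (TCP) lies at the very end of the fingers, on their centre line; the grasp point (between the pads) lies 19 mm behind it (bot.hold_point_z is the distance from the TCP to the grasp point, in mm); x points along the fingers, z is the direction in which the jaws open and shut, and the axes are right-handed (so a half turn about x gives the same grasp; the last joint's range is limited). The gripper opens to 85 mm and grips with 20 to 120 N. Pads are 22 mm wide; open, the fingers measure 114 mm over their backs; the gripper's body (76 mm by 85 mm) begins 54 mm behind the grasp point. The pads swing forward as they close: fully open they stand 13 mm farther back than shut.
Start: joints at [1.024, 0.359, 1.51, -0, 1.272, -0.115], TCP at [251.093, 544.9, 231.267] pointing down, gripper open.
Joint ranges: [-2.97, 2.97], [-1.01, 2.36], [0.21, 2.38], [-0.96, 4.11], [0.2, 2.71], [-2.98, 2.98]. Speed limits (rad/s): [2.39, 2.39, 3.14, 3.14, 3.14, 3.14].

## Interface

Orientations are given as [roll, pitch, yaw] about the fixed x, y, z axes, in that order (R = Rz(yaw) Ry(pitch) Rx(roll)).
In Python, from plant import telemetry, vision, bot gives the robot as it stands.
- The arm moves only by the tool step_arm, never from a script. Its argument "steps" is a list of rows, each an object with "jaw": the finger opening in mm, from 0 to 85.4; "linear": the shift along the world's x, y, z in mm, a list of three; "turn": the turn, a rotation vector about the world's x, y, z in rad, a list of three. A call has 1 to 10 rows; each row is the pose to reach, as a shift and turn from the pose commanded when the call began; what a row does not reach only later rows make up. A row lasts 1/8 s, in which the tool goes at most 62.5 mm and 10.7 degrees, less where a joint would pass 70% of its speed; a pose out of reach is approached as far as the arm can. A call with a gripper value outside its range is refused whole. The fingers move at their own pace and stop on an object; "force" is the grip in N (left out, the last holds). Time passes only in rows, so rows that repeat a pose let the fingers close. It gives the time, the measured TCP pose, the force and the opening at its end, in the units of the state.
- telemetry.read_state(): the state, without advancing time (a new reading comes with each control period).
- vision.get_image(name): name is "scene" or "top" or "wrist"; returns the picture (400x640x3 uint8, red, green, blue); there is no depth.
- vision.get_calibration(name): a dict with "K" (3x3 intrinsics, pixels), "k1" (the pictures are not rectified: a ray, as slopes to the right and down, at radius r is drawn at 1 + k1 r^2 times it, then the intrinsics apply), "world_from_camera" (4x4, takes a point from camera to world coordinates). Camera axes: x right, y up, looking along -z (the intrinsics and any distortion apply to the point x, -y, -z); pixel columns grow to the right and rows downward; lengths in mm; the calibration is good to about 2 mm. A picture is of the moment at which its call begins: read the wrist's pose just before it. get_calibration takes no time and is no camera call; for the wrist camera it gives the pose at the moment of the call.
- bot.sign_off(): hands the job in, once; it reports no verdict.
The state is a dict: "clock": time; "q": joint angles; "joint_velocities": joint speeds; "tau": joint torques, N m; "tool_pos": TCP position; "orientation": TCP orientation; "contact_force": force on the tool from outside, world axes, zero at the start; "ft_torque": the same for the moment, N m; "finger_gap": opening from 0.0 (shut) to 1.0 (fully open).
Only numpy, scipy, OpenCV 4.12 (cv2) and the standard library are available. Lean on these libraries where they do the work, as an engineer would, in place of code of your own. Each camera call takes 0.05 s, during which the arm holds its last target.

## Working session

There is one attempt and no reset: what is moved stays moved. The work goes in short steps, Python scripts to look and compute and a tool call to move; the robot and the scene stay as the last step left them, time stands still between calls to the robot, and variables do not carry over. Pictures are saved under pics/ and viewed, and the job is handed in when it is done.

Besides the shell and the picture viewer there is one more tool, called by a JSON object that holds its "api" and its "payload", one argument or row to a line. step_arm: Moves the arm, as the interface text tells. Its arguments: {"type":"object","properties":{"steps":{"type":"array"},"force":{"type":"number"}},"required":["steps"]}

```bash
mkdir -p pics; ls; python3 - <<'E'
from plant import telemetry, vision, bot
import cv2
print(telemetry.read_state())
for n in ["scene","top"]:
    im=vision.get_image(n); cv2.imwrite(f"pics/{n}0.png",im[:,:,::-1]); 
    c=vision.get_calibration(n); print(n,c)
E
```

```text
pics
{'clock': 0.0, 'q': array([ 1.02389793e+00,  3.59529835e-01,  1.51144351e+00, -4.53320479e-05,
        1.27253955e+00, -1.15090336e-01]), 'joint_velocities': array([ 2.45205837e-03, -8.22683955e-05, -6.82541575e-04,  8.94232059e-04,
       -1.92700463e-04, -7.71746326e-04]), 'tau': array([ 3.10922114e-03, -5.27625561e+01, -2.78618842e+01,  2.55625059e-05,
        1.33282650e-02,  2.31685169e-05]), 'tool_pos': array([250.75659405, 544.31428337, 230.43461665]), 'orientation': array([ 3.04905035,  1.5688756 , -2.09513333]), 'contact_force': array([ 0.1658806 ,  0.26532823, -0.37364331]), 'ft_torque': array([0.00886913, 0.02184404, 0.01229541]), 'finger_gap': 0.9979378415403541}
scene {'K': array([[478.50688636,   0.        , 321.50450744],
       [  0.        , 478.50688636, 197.94803483],
       [  0.        ,   0.        ,   1.        ]]), 'k1': 0.005634262915809292, 'world_from_camera': array([[-6.56434388e-01, -6.51699319e-01,  3.79976173e-01,
         1.03900795e+03],
       [ 7.54279822e-01, -5.75340606e-01,  3.16299127e-01,
         4.86646310e+02],
       [ 1.24837961e-02,  4.94237983e-01,  8.69237005e-01,
         1.29575944e+03],
       [ 0.00000000e+00,  0.00000000e+00,  0.00000000e+00,
         1.00000000e+00]])}
top {'K': array([[372.13790466,   0.        , 318.11053329],
       [  0.        , 372.13790466, 197.94049265],
       [  0.        ,   0.        ,   1.        ]]), 'k1': 0.02737578717003497, 'world_from_camera': array([[ 2.47528878e-02,  9.86869590e-01, -1.59611110e-01,
         3.58951980e+02],
       [-9.99552858e-01,  2.17529049e-02, -2.05157359e-02,
         4.21502520e+00],
       [-1.67743506e-02,  1.60047565e-01,  9.86966767e-01,
         9.83744429e+02],
       [ 0.00000000e+00,  0.00000000e+00,  0.00000000e+00,
         1.00000000e+00]])}
```

View pics/scene0.png

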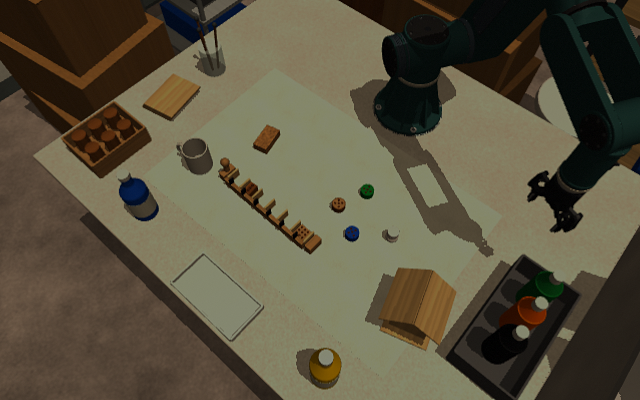

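View pics/top0.png

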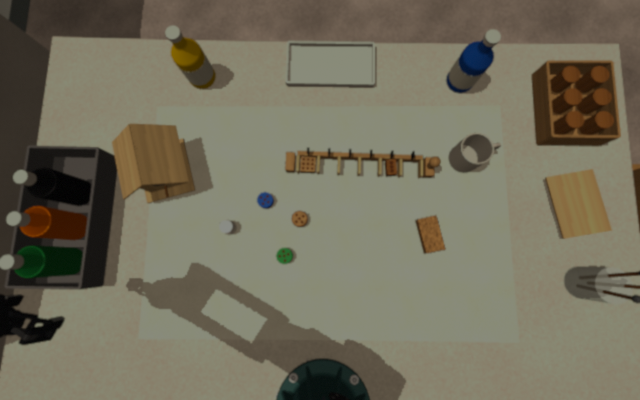

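```bash
cat > h.py <<'E'
import numpy as np, cv2
from plant import telemetry, vision, bot
def ray(n,u,v,c=None):
    c=c or vision.get_calibration(n); K=c["K"]
    xd=(u-K[0,2])/K[0,0]; yd=(v-K[1,2])/K[1,1]
    x,y=xd,yd
    for _ in range(20):
        s=1+c["k1"]*(x*x+y*y); x,y=xd/s,yd/s
    T=c["world_from_camera"]; return T[:3,3],T[:3,:3]@np.array([x,-y,-1])
def pt(n,u,v,z,c=None):
    o,d=ray(n,u,v,c); return o+d*(z-o[2])/d[2]
def proj(n,P,c=None):
    c=c or vision.get_calibration(n); T=c["world_from_camera"]
    p=T[:3,:3].T@(np.array(P,float)-T[:3,3]); x,y=p[0]/-p[2],-p[1]/-p[2]
    s=1+c["k1"]*(x*x+y*y); K=c["K"]; return np.array([K[0,0]*x*s+K[0,2],K[1,1]*y*s+K[1,2]])
E
python3 - <<'E'
import cv2
a=cv2.imread("pics/top0.png"); cv2.imwrite("pics/top0c.png",cv2.convertScaleAbs(cv2.resize(a[135:275,210:450],None,fx=3.33,fy=3.33,interpolation=cv2.INTER_CUBIC),alpha=1.6))
a=cv2.imread("pics/scene0.png"); cv2.imwrite("pics/scene0c.png",cv2.convertScaleAbs(cv2.resize(a[145:260,205:405],None,fx=4,fy=4,interpolation=cv2.INTER_CUBIC),alpha=1.6))
E
```

```text
(no output)
```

View pics/top0c.png

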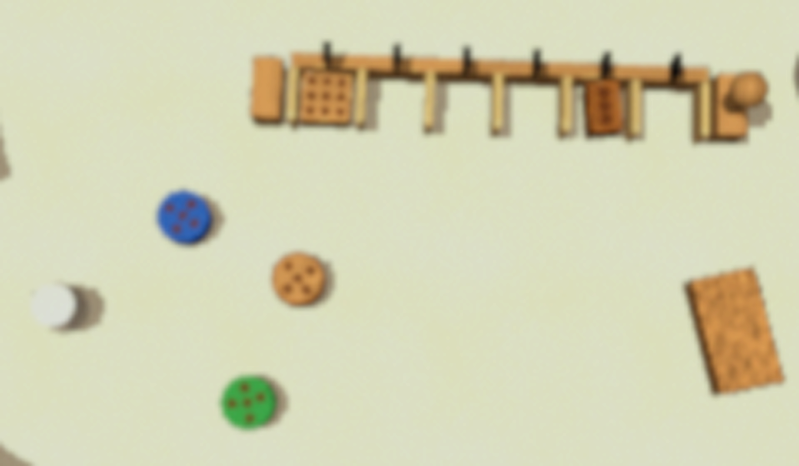

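View pics/scene0c.png

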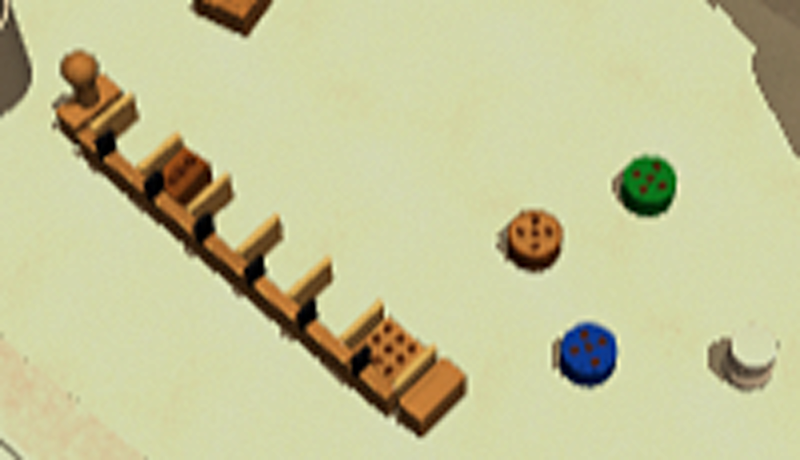

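```bash
python3 - <<'E'
import cv2
a=cv2.imread("pics/top0.png"); cv2.imwrite("pics/t1.png",cv2.convertScaleAbs(cv2.resize(a[140:190,280:445],None,fx=4.8,fy=4.8,interpolation=cv2.INTER_CUBIC),alpha=1.6))
a=cv2.imread("pics/scene0.png"); cv2.imwrite("pics/s1.png",cv2.convertScaleAbs(cv2.resize(a[150:260,212:327],None,fx=5.4,fy=5.4,interpolation=cv2.INTER_CUBIC),alpha=1.8))
E
```

```text
(no output)
```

View pics/t1.png

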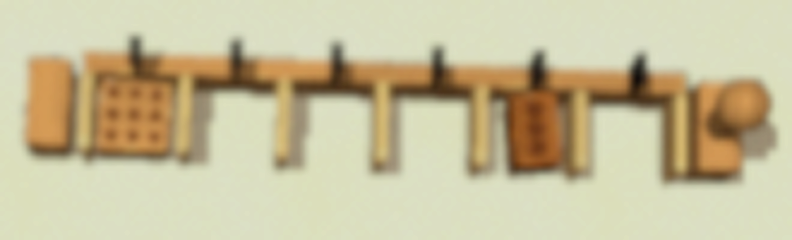

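View pics/s1.png

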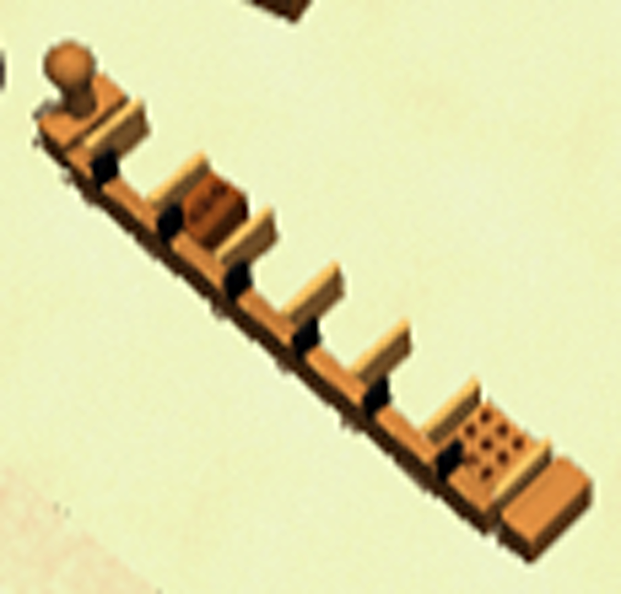

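```bash
cat > fit.py <<'E'
from h import *
from scipy.optimize import least_squares
def un(pts,s,ox,oy): return [((x+.5)/s-.5+ox,(y+.5)/s-.5+oy) for x,y in pts]
ct=vision.get_calibration("top"); cs=vision.get_calibration("scene")
obs=[]
for p,m in zip(un([(86,52),(686,74)],4.8,280,140),[(6,165,34),(6,-165,34)]): obs.append(("top",ct,p,m))
for p,m in zip(un([(185,153),(283,160),(380,163),(480,165),(577,168),(679,173)],4.8,280,140),[(-50,y,34) for y in (108,54,0,-54,-108,-162)]): obs.append(("top",ct,p,m))
for p,m in zip(un([(140,102),(205,154),(270,211),(337,265),(406,322),(473,381),(545,443)],5.4,212,150),[(-50,y,34) for y in (-162,-108,-54,0,54,108,162)]): obs.append(("scene",cs,p,m))
def W(q,m):
    c,s=np.cos(q[2]),np.sin(q[2]); return [q[0]+c*m[0]-s*m[1],q[1]+s*m[0]+c*m[1],m[2]]
if __name__=="__main__":
    for sel in (("top",),("scene",),("top","scene")):
        O=[o for o in obs if o[0] in sel]
        r=least_squares(lambda q:np.concatenate([proj(n,W(q,m),c)-p for n,c,p,m in O]),[550,0,0])
        print(sel,r.x.round(4),"rms px",np.sqrt((r.fun**2).mean()).round(2)); print(r.fun.round(1))
    q=r.x
    # slice: top-view & scene-view, top-face centre z=25
    for n,c,s,ox,oy,p in (("top",ct,3.33,210,135,(299.5,279)),("scene",cs,4,205,145,(535,233))):
        u=un([p],s,ox,oy)[0]; P=pt(n,*u,25,c); d=P[:2]-q[:2]; cc,ss=np.cos(q[2]),np.sin(q[2])
        print(n,u,P.round(1),"rack",(cc*d[0]+ss*d[1]).round(1),(-ss*d[0]+cc*d[1]).round(1))
    np.save("q.npy",q)
    for n,c,f,(a,b,e,g),k in (("top",ct,"pics/top0.png",(140,190,280,445),4.8),("scene",cs,"pics/scene0.png",(150,260,212,327),5.4)):
        im=cv2.convertScaleAbs(cv2.resize(cv2.imread(f)[a:b,e:g],None,fx=k,fy=k,interpolation=cv2.INTER_CUBIC),alpha=1.6)
        def D(*M,col=(0,0,255)):
            P=[((proj(n,W(q,m),c)-[e,a]+.5)*k-.5) for m in M]
            cv2.polylines(im,[np.int32(P)],True,col,1)
        D((6,165,34),(6,-165,34),(-6,-165,34),(-6,165,34))
        for y in range(-162,163,54): D((-50,y-3,34),(-50,y+3,34),(-6,y+3,34),(-6,y-3,34))
        for y in range(-135,136,54): D((-8,y,60),(8,y,60),(8,y,34),(-8,y,34),col=(255,0,0))
        cv2.imwrite(f"pics/ov_{n}.png",im)
E
python3 fit.py
```

```text
('top',) [ 6.298037e+02 -8.169660e+01 -1.840000e-02] rms px 0.37
[-0.6 -0.2  0.2 -0.2 -0.6  0.3 -0.4 -0.4  0.1 -0.2  0.1  0.2  0.7  0.3
  0.5  0.1]
('scene',) [ 6.349985e+02 -8.018530e+01 -2.740000e-02] rms px 0.26
[-0.  -0.4 -0.2 -0.  -0.2 -0.4 -0.2  0.1 -0.2  0.2  0.4  0.3  0.4  0.1]
('top', 'scene') [ 6.318004e+02 -8.141760e+01 -2.430000e-02] rms px 0.72
[-0.7 -1.3  0.1 -0.6 -0.8 -0.7 -0.6 -1.2 -0.1 -1.  -0.1 -0.5  0.5 -0.2
  0.2 -0.3  0.3 -1.2  0.1 -0.9  0.2 -1.3  0.2 -0.9  0.2 -0.8  0.8 -0.8
  0.9 -1. ]
top (299.5900900900901, 218.43393393393393) [459.2  70.8  25. ] rack -176.2 147.9
scene (338.375, 202.875) [462.6  74.   25. ] rack -173.0 151.2
```

```bash
python3 - <<'E'
from h import *
from fit import W
from scipy.spatial.transform import Rotation as R
s=telemetry.read_state(); A=R.from_euler('xyz',s['orientation']).as_matrix(); print(A.round(3))
q=np.load("q.npy")
th=q[2]
T=np.array([[0,np.sin(th)*-1* -1,-np.sin(th)],[0,0,0],[-1,0,0]],float)
for sg in (1,-1):
    x=np.array([0,0,-1.]); z=sg*np.array([-np.sin(th),np.cos(th),0]); y=np.cross(z,x)
    G=np.c_[x,y,z]; print(sg,R.from_matrix(G@A.T).as_rotvec().round(3))
for m in [(12,-165,0),(12,-25,0),(-27,-27,0)]: print(m,np.round(W(q,m),1))
for n,u in (("mug",(475,150)),("birdhouse",(153,165))): print(n,pt("top",*u,95))
print(s['q'])
E
```

```text
[[-0.001 -0.908  0.419]
 [-0.001  0.419  0.908]
 [-1.     0.    -0.002]]
1 [ 0.002 -0.001  0.407]
-1 [-1.000e-03 -2.000e-03 -2.734e+00]
(12, -165, 0) [ 639.8 -246.7    0. ]
(12, -25, 0) [ 643.2 -106.7    0. ]
(-27, -27, 0) [ 604.2 -107.8    0. ]
mug [ 629.60303249 -357.2116522    95.        ]
birdhouse [575.79289816 430.84951287  95.        ]
[ 1.02388581e+00  3.59464286e-01  1.51132097e+00 -4.94115369e-06
  1.27251301e+00 -1.15100825e-01]
```

View pics/ov_top.png

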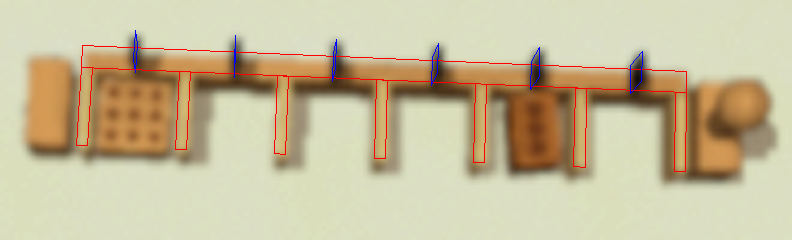

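View pics/ov_scene.png

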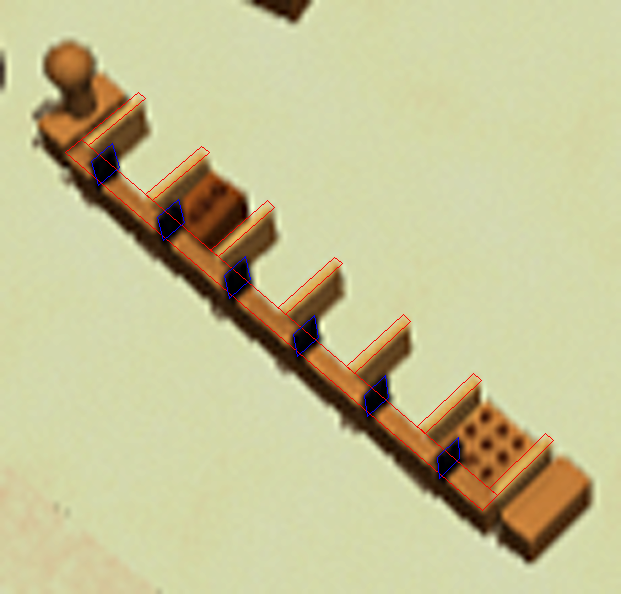

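{"api": "step_arm", "payload": {
  "steps": [
    {"jaw": 0,"linear": [26,-53,0],"turn": [0,0,0.04]},
    {"jaw": 0,"linear": [52,-106,0],"turn": [0,0,0.08]},
    {"jaw": 0,"linear": [78,-159,0],"turn": [0,0,0.12]},
    {"jaw": 0,"linear": [104,-212,0],"turn": [0,0,0.16]},
    {"jaw": 0,"linear": [130,-265,0],"turn": [0,0,0.2]},
    {"jaw": 0,"linear": [156,-318,0],"turn": [0,0,0.24]},
    {"jaw": 0,"linear": [182,-371,0],"turn": [0,0,0.28]},
    {"jaw": 0,"linear": [208,-424,0],"turn": [0,0,0.32]},
    {"jaw": 0,"linear": [234,-477,0],"turn": [0,0,0.36]},
    {"jaw": 0,"linear": [260,-530,0],"turn": [0,0,0.407]}
  ]
}}

```text
clock: 1.35
tool_pos: [511.5, 13.0, 231.1]
orientation: [1.003, 1.57, 2.551]
contact_force: [0.1, 0.5, -0.4]
finger_gap: 0.001
```

{"api": "step_arm", "payload": {
  "steps": [
    {"jaw": 0,"linear": [26,-52,-5]},
    {"jaw": 0,"linear": [52,-104,-15]},
    {"jaw": 0,"linear": [78,-156,-30]},
    {"jaw": 0,"linear": [104,-208,-45]},
    {"jaw": 0,"linear": [129,-262,-60]},
    {"jaw": 0,"linear": [129,-262,-70]},
    {"jaw": 0,"linear": [129,-262,-70]}
  ]
}}

```text
schema error: expected keys jaw, linear, turn
```

```bash
python3 - <<'E'
from h import *
c=vision.get_calibration("wrist"); 
im=vision.get_image("wrist"); cv2.imwrite("pics/w1.png",cv2.convertScaleAbs(im[:,:,::-1],alpha=1.6))
import pickle; pickle.dump(c,open("w1.pkl","wb")); s=telemetry.read_state(); print(c,s['tool_pos'],s['orientation'],s['q'],s['finger_gap'],s['clock'])
E
```

```text
{'K': array([[319.67889482,   0.        , 314.14960663],
       [  0.        , 319.67889482, 193.97816713],
       [  0.        ,   0.        ,   1.        ]]), 'k1': -0.04935656840210683, 'world_from_camera': array([[ 2.49056782e-02, -9.56053012e-01, -2.92134122e-01,
         4.36333238e+02],
       [ 9.99689775e-01,  2.37465614e-02,  7.51360450e-03,
         1.43264978e+01],
       [-2.46223352e-04, -2.92230626e-01,  9.56347845e-01,
         3.73792659e+02],
       [ 0.00000000e+00,  0.00000000e+00,  0.00000000e+00,
         1.00000000e+00]])} [515.66838503   6.5596258  231.43074833] [-2.49671271  1.56416204 -0.94955708] [-0.11770772  0.2354928   1.6921865  -0.00524246  1.20944961 -1.66302091] 0.003388736519369169 1.4
```

View pics/w1.png

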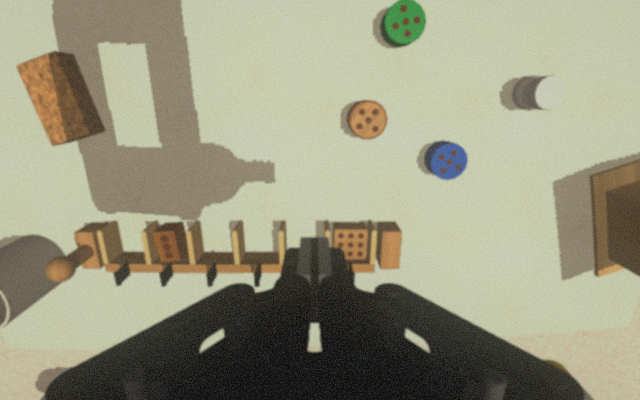

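{"api": "step_arm", "payload": {
  "steps": [
    {"jaw": 0,"linear": [-40,0,0],"turn": [0,0,0]},
    {"jaw": 0,"linear": [-40,0,0],"turn": [0,0,0]},
    {"jaw": 0,"linear": [-40,0,0],"turn": [0,0,0]},
    {"jaw": 0,"linear": [-40,0,0],"turn": [0,0,0]}
  ]
}}

```text
clock: 1.9
tool_pos: [471.9, 15.2, 231.4]
orientation: [-1.733, 1.57, -0.186]
contact_force: [0.8, 0.8, 0.5]
finger_gap: 0.003
```

```bash
python3 - <<'E'
from h import *
c=vision.get_calibration("wrist"); 
im=vision.get_image("wrist"); cv2.imwrite("pics/w2.png",im[:,:,::-1])
import pickle; pickle.dump(c,open("w2.pkl","wb")); s=telemetry.read_state(); print(s['tool_pos'],s['orientation'],np.abs(s['joint_velocities']).max())
a=cv2.imread("pics/w2.png"); cv2.imwrite("pics/w2a.png",cv2.convertScaleAbs(cv2.resize(a[70:310,30:430],None,fx=2,fy=2,interpolation=cv2.INTER_CUBIC),alpha=1.6))
E
```

```text
[471.88690019  15.1695732  231.39447677] [-1.78175549  1.57000654 -0.23515145] 0.002720621708633214
```

View pics/w2a.png

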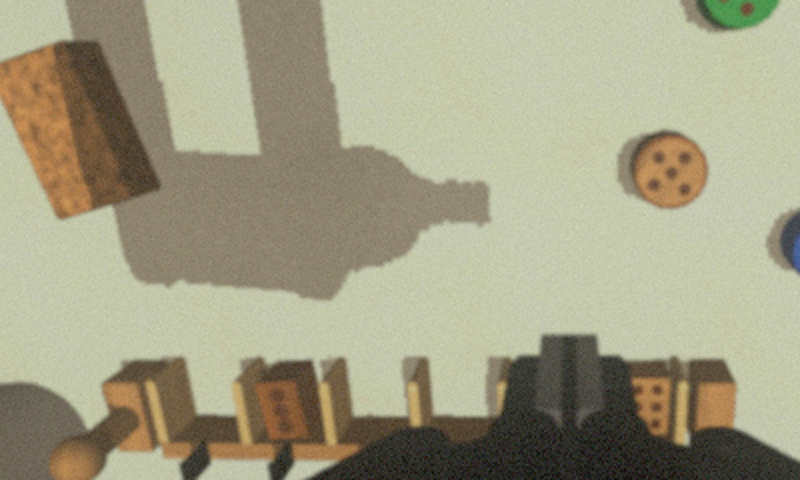

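```bash
python3 - <<'E'
from fit import *
import pickle
c=pickle.load(open("w2.pkl","rb"))
O=[("w",c,p,m) for p,m in zip(un([(153,381),(242,381),(328,384),(417,384),(163,457)],2,30,70),[(-50,-162,34),(-50,-108,34),(-50,-54,34),(-50,0,34),(6,-165,34)])]
r=least_squares(lambda q:np.concatenate([proj(n,W(q,m),c)-p for n,c,p,m in O]),[630,-80,0]); q=r.x
print(q.round(4),r.fun.round(1))
u=un([(671,171)],2,30,70)[0]; P=pt("w",*u,25,c); d=P[:2]-q[:2]; cc,ss=np.cos(q[2]),np.sin(q[2])
print(P.round(1),"rack",(cc*d[0]+ss*d[1]).round(1),(-ss*d[0]+cc*d[1]).round(1))
e=[pt("w",*un([p],2,30,70)[0],25,c)[:2] for p in ((633,171),(709,171))]; print("diam",np.linalg.norm(e[0]-e[1]))
p=un([(78,457)],2,30,70)[0]; print("ball",pt("w",*p,80,c), np.round(W(q,(-23,-183,80)),1))
a=cv2.imread("pics/w2a.png")
def D(*M):
    cv2.polylines(a,[np.int32([((proj("w",W(q,m),c)-[30,70]+.5)*2-.5) for m in M])],True,(0,0,255),1)
D((6,165,34),(6,-165,34),(-6,-165,34),(-6,165,34))
for y in range(-162,163,54): D((-50,y-3,34),(-50,y+3,34),(-6,y+3,34),(-6,y-3,34))
for y in range(-135,136,54): D((-8,y,60),(8,y,60),(8,y,34),(-8,y,34))
cv2.imwrite("pics/ov_w.png",a); np.save("qw.npy",q)
E
```

```text
[ 6.343173e+02 -8.153930e+01 -4.030000e-02] [ 0.3 -0.9 -1.2  0.2 -0.2 -0.2 -0.1  0.7  1.4  0.2]
[460.5  71.1  25. ] rack -179.9 145.5
diam 42.029165288102135
ball [ 601.55612908 -262.73867251   80.        ] [ 604.  -263.5   80. ]
```

View pics/ov_w.png

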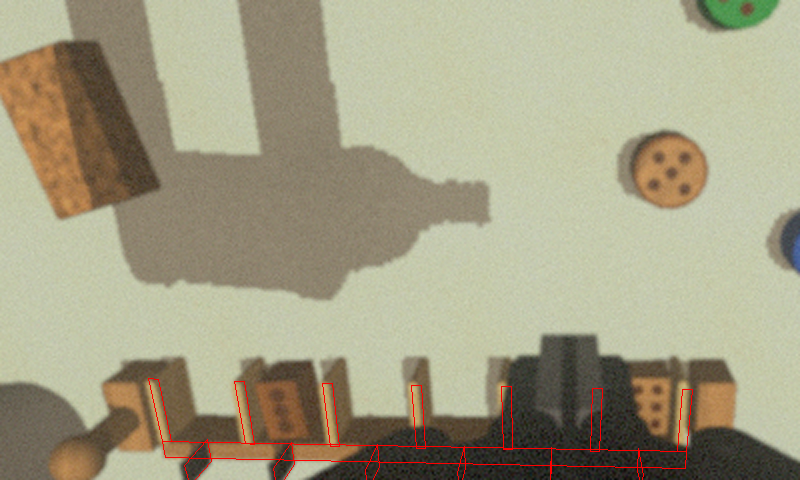

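{"api": "step_arm", "payload": {
  "steps": [
    {"jaw": 0,"linear": [28,-44,0],"turn": [0,0,0]},
    {"jaw": 0,"linear": [56,-88,-10],"turn": [0,0,0]},
    {"jaw": 0,"linear": [84,-132,-30],"turn": [0,0,0]},
    {"jaw": 0,"linear": [112,-176,-50],"turn": [0,0,0]},
    {"jaw": 0,"linear": [140,-220,-75],"turn": [0,0,0]},
    {"jaw": 0,"linear": [168,-262,-101],"turn": [0,0,0]},
    {"jaw": 0,"linear": [168,-262,-101],"turn": [0,0,0]},
    {"jaw": 0,"linear": [168,-262,-101],"turn": [0,0,0]}
  ]
}}

```text
clock: 2.95
tool_pos: [638.9, -246.6, 129.7]
orientation: [0.974, 1.569, 2.52]
contact_force: [0.5, 0.7, 0.7]
finger_gap: -0.002
```

```bash
python3 - <<'E'
from h import *
im=vision.get_image("wrist"); cv2.imwrite("pics/w3.png",cv2.convertScaleAbs(im[:,:,::-1],alpha=1.6))
im=vision.get_image("scene"); cv2.imwrite("pics/s3.png",cv2.convertScaleAbs(cv2.resize(im[130:270,190:390,::-1],None,fx=4,fy=4),alpha=1.6))
s=telemetry.read_state(); print(s['tool_pos'],s['orientation'],s['q'])
E
```

```text
[ 639.04262487 -245.99120469  130.98722522] [-1.60869036  1.57045375 -0.06172696] [-4.68318901e-01  5.69576245e-01  1.41604650e+00  1.48057881e-04
  1.15565527e+00 -2.01534200e+00]
```

View pics/w3.png

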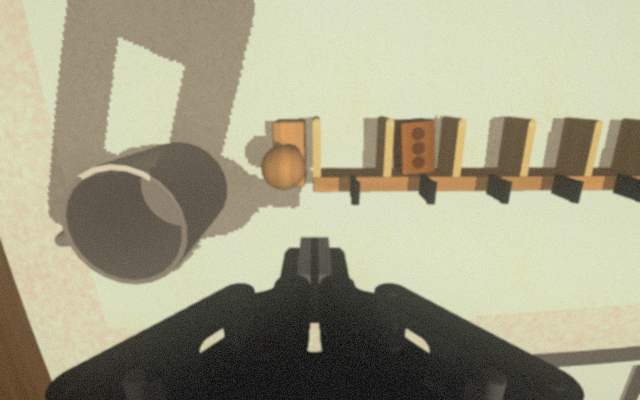

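View pics/s3.png

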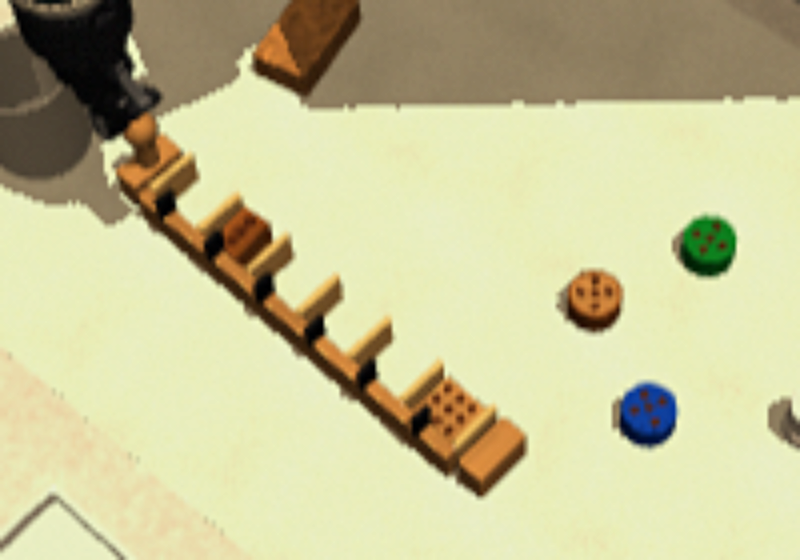

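{"api": "step_arm", "payload": {
  "steps": [
    {"jaw": 0,"linear": [2,0,-40],"turn": [0,0,0]},
    {"jaw": 0,"linear": [2,0,-70],"turn": [0,0,0]},
    {"jaw": 0,"linear": [2,0,-83],"turn": [0,0,0]},
    {"jaw": 0,"linear": [2,0,-83],"turn": [0,0,0]},
    {"jaw": 0,"linear": [2,10,-83],"turn": [0,0,0]},
    {"jaw": 0,"linear": [2,20,-83],"turn": [0,0,0]},
    {"jaw": 0,"linear": [2,30,-83],"turn": [0,0,0]},
    {"jaw": 0,"linear": [2,30,-83],"turn": [0,0,0]}
  ]
}}

```text
clock: 4.05
tool_pos: [641.5, -215.9, 47.9]
orientation: [-1.614, 1.57, -0.067]
contact_force: [0.5, 1.3, 1.9]
finger_gap: 0.002
```

```bash
python3 - <<'E'
from h import *
im=vision.get_image("scene"); cv2.imwrite("pics/s4.png",cv2.convertScaleAbs(cv2.resize(im[130:230,190:310,::-1],None,fx=6,fy=6,interpolation=cv2.INTER_CUBIC),alpha=1.6))
im=vision.get_image("wrist"); cv2.imwrite("pics/w4.png",cv2.convertScaleAbs(im[:,:,::-1],alpha=1.6))
s=telemetry.read_state(); print(s['tool_pos'],s['contact_force'])
E
```

```text
[ 641.40447616 -216.90363799   47.66773009] [-0.55521328 -0.61813186  0.99528756]
```

View pics/s4.png

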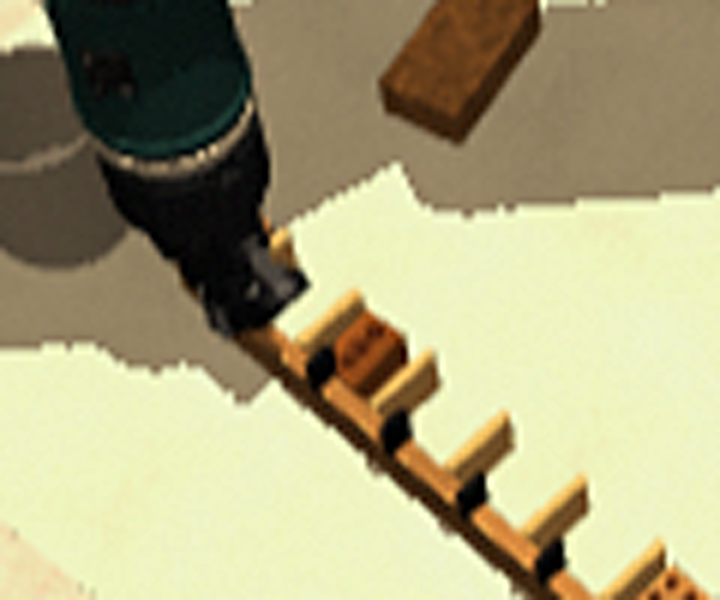

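View pics/w4.png

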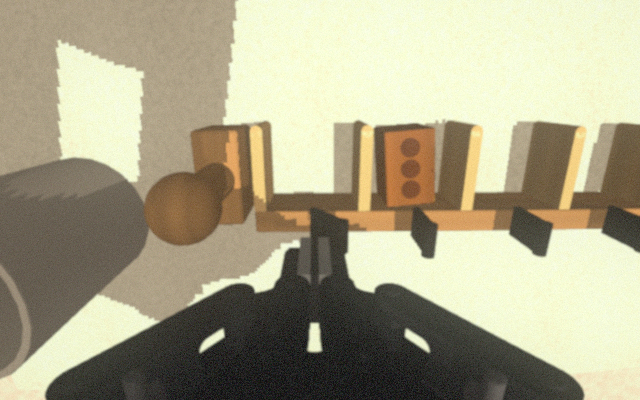

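{"api": "step_arm", "payload": {
  "steps": [
    {"jaw": 0,"linear": [0,11,0],"turn": [0,0,0]},
    {"jaw": 0,"linear": [0,22,0],"turn": [0,0,0]},
    {"jaw": 0,"linear": [0,33,0],"turn": [0,0,0]},
    {"jaw": 0,"linear": [0,44,0],"turn": [0,0,0]},
    {"jaw": 0,"linear": [0,50,0],"turn": [0,0,0]},
    {"jaw": 0,"linear": [0,56,0],"turn": [0,0,0]},
    {"jaw": 0,"linear": [0,56,0],"turn": [0,0,0]}
  ]
}}

```text
clock: 5.03
tool_pos: [641.2, -160.7, 47.4]
orientation: [-0.976, 1.571, 0.571]
contact_force: [-0.1, -0.1, 0.9]
finger_gap: -0.002
```

```bash
python3 - <<'E'
from h import *
im=vision.get_image("wrist"); cv2.imwrite("pics/w5.png",cv2.convertScaleAbs(im[:,:,::-1],alpha=1.6))
s=telemetry.read_state(); print(s['tool_pos'],s['contact_force'])
E
```

```text
[ 641.16331899 -160.90567232   47.39957331] [-0.38355606  1.27582413  2.28135285]
```

View pics/w5.png

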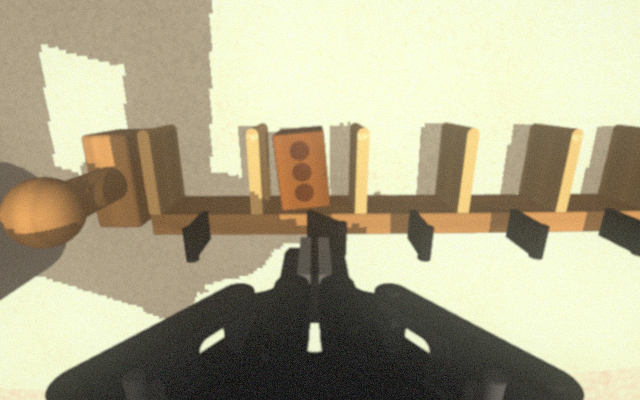

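Tab 1 has sprung upright (col 196) and tab 2 (col 325) is leaning under the fingers. I'll go on to tab 3.

{"api": "step_arm", "payload": {
  "steps": [
    {"jaw": 0,"linear": [1,11,0],"turn": [0,0,0]},
    {"jaw": 0,"linear": [1,22,0],"turn": [0,0,0]},
    {"jaw": 0,"linear": [1,33,0],"turn": [0,0,0]},
    {"jaw": 0,"linear": [1,44,0],"turn": [0,0,0]},
    {"jaw": 0,"linear": [1,50,0],"turn": [0,0,0]},
    {"jaw": 0,"linear": [1,55,0],"turn": [0,0,0]},
    {"jaw": 0,"linear": [1,55,0],"turn": [0,0,0]}
  ]
}}

```text
clock: 5.95
tool_pos: [642.2, -105.8, 47.4]
orientation: [-2.112, 1.571, -0.566]
contact_force: [0.0, 0.2, 2.5]
finger_gap: 0.002
```

```bash
python3 - <<'E'
from h import *
im=vision.get_image("wrist"); cv2.imwrite("pics/w6.png",cv2.convertScaleAbs(im[:,:,::-1],alpha=1.6))
s=telemetry.read_state(); print(s['tool_pos'],s['contact_force'])
E
```

```text
[ 642.18933894 -105.97844461   47.45592351] [0.30206205 0.11343946 0.74217509]
```

View pics/w6.png

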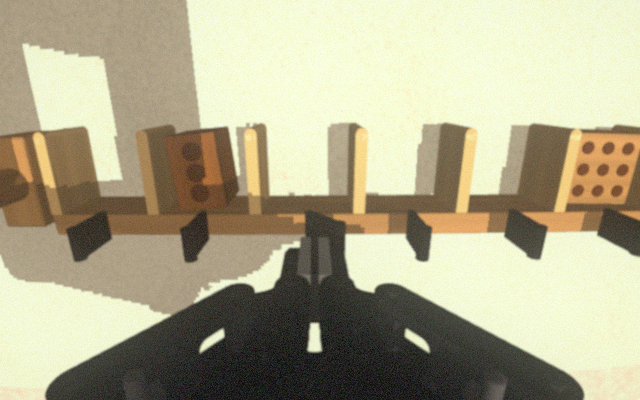

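{"api": "step_arm", "payload": {
  "steps": [
    {"jaw": 0,"linear": [0,-14,0],"turn": [0,0,0]},
    {"jaw": 0,"linear": [0,-14,45],"turn": [0,0,0]},
    {"jaw": 20,"linear": [-10,-10,85],"turn": [0,0,0]},
    {"jaw": 62,"linear": [-50,25,100],"turn": [0,0,0]},
    {"jaw": 62,"linear": [-85,65,100],"turn": [0,0,0]},
    {"jaw": 62,"linear": [-120,105,100],"turn": [0,0,0]},
    {"jaw": 62,"linear": [-155,145,95],"turn": [0,0,0]},
    {"jaw": 62,"linear": [-181,177,90],"turn": [0,0,0]},
    {"jaw": 62,"linear": [-181,177,83],"turn": [0,0,0]},
    {"jaw": 62,"linear": [-181,177,83],"turn": [0,0,0]}
  ]
}}

```text
clock: 7.25
tool_pos: [461.8, 70.1, 130.1]
orientation: [-2.379, 1.57, -0.833]
contact_force: [-0.6, -1.0, 0.4]
finger_gap: 0.723
```

```bash
python3 - <<'E'
from h import *
im=vision.get_image("wrist"); cv2.imwrite("pics/w7.png",cv2.convertScaleAbs(im[:,:,::-1],alpha=1.6))
im=vision.get_image("top"); cv2.imwrite("pics/t7.png",cv2.convertScaleAbs(im[:,:,::-1],alpha=1.6))
s=telemetry.read_state(); print(s['tool_pos'],s['contact_force'],s['finger_gap'])
E
```

```text
[462.58961434  69.89647509 130.43789306] [-0.58810527 -0.20985965 -0.39342268] 0.7238272485123416
```

View pics/w7.png

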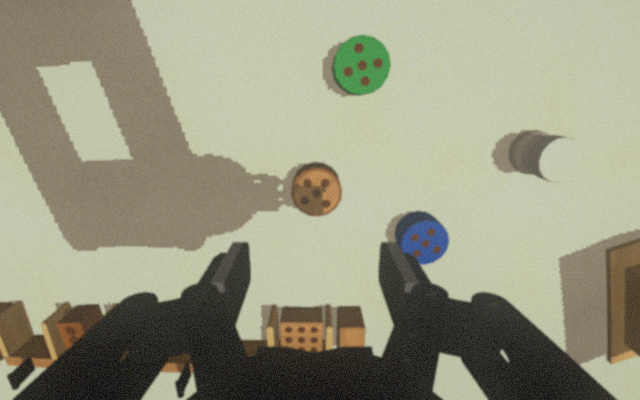

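View pics/t7.png

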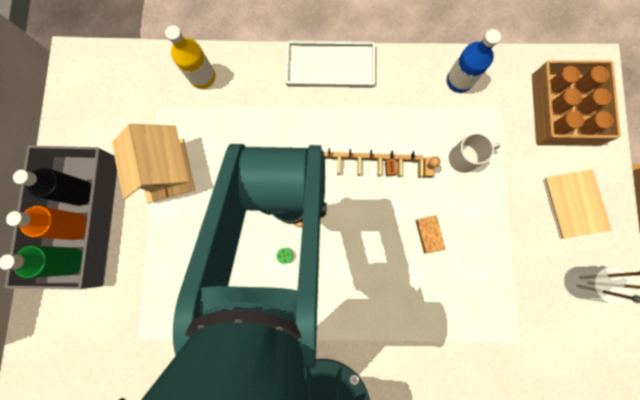

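```bash
python3 - <<'E'
from h import *
c=vision.get_calibration("wrist")
print(pt("w",317,188.5,25,c), telemetry.read_state()['tool_pos'])
E
```

```text
[458.83033068  71.58212843  25.        ] [462.58961434  69.89647509 130.43789306]
```

{"api": "step_arm", "payload": {
  "steps": [
    {"jaw": 62,"linear": [-2,1,-45],"turn": [0,0,0]},
    {"jaw": 62,"linear": [-2,1,-90],"turn": [0,0,0]},
    {"jaw": 62,"linear": [-2,1,-115],"turn": [0,0,0]},
    {"jaw": 62,"linear": [-2,1,-125],"turn": [0,0,0]},
    {"jaw": 48,"linear": [-2,1,-123],"turn": [0,0,0]},
    {"jaw": 48,"linear": [-2,1,-123],"turn": [0,0,0]},
    {"jaw": 48,"linear": [-2,1,-123],"turn": [0,0,0]},
    {"jaw": 48,"linear": [-2,1,-123],"turn": [0,0,0]}
  ]
}}

```text
clock: 8.35
tool_pos: [459.6, 72.0, 7.9]
orientation: [-1.62, 1.569, -0.074]
contact_force: [0.4, 0.2, 0.2]
finger_gap: 0.565
```

```bash
python3 - <<'E'
from h import *
im=vision.get_image("wrist"); cv2.imwrite("pics/w8.png",cv2.convertScaleAbs(im[:,:,::-1],alpha=1.6))
im=vision.get_image("scene"); cv2.imwrite("pics/s8.png",cv2.convertScaleAbs(cv2.resize(im[130:270,190:390,::-1],None,fx=4,fy=4),alpha=1.6))
s=telemetry.read_state(); print(s['tool_pos'],s['contact_force'],s['finger_gap'])
E
```

```text
[459.30150357  71.93721195   7.65465477] [-0.54503007 -0.67354394 -0.46010231] 0.5652846774081167
```

View pics/w8.png

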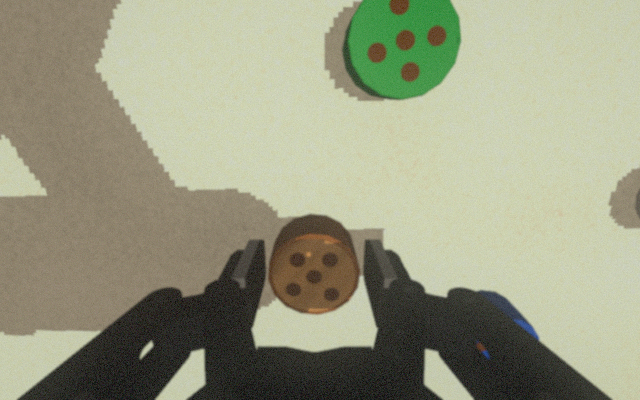

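View pics/s8.png

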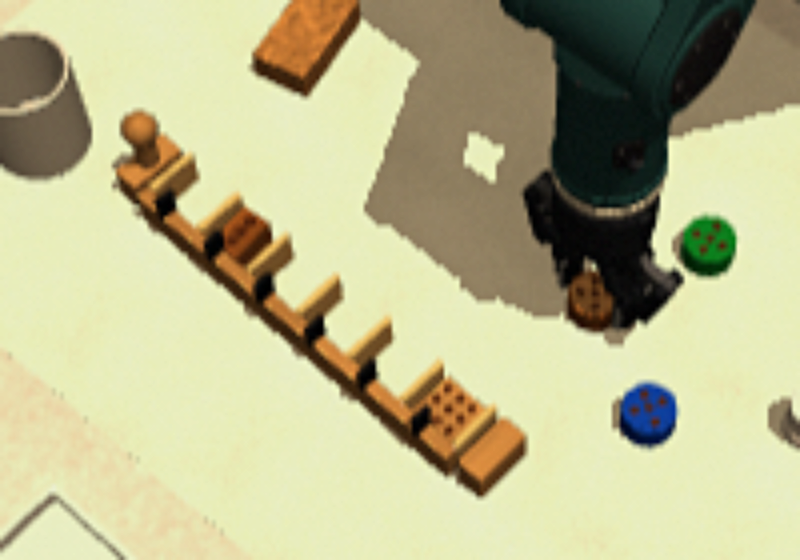

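{"api": "step_arm", "payload": {
  "steps": [
    {"jaw": 48,"linear": [0,-8,0],"turn": [0,0,0]},
    {"jaw": 48,"linear": [0,-20,0],"turn": [0,0,0]},
    {"jaw": 48,"linear": [0,-34,0],"turn": [0,0,0]},
    {"jaw": 48,"linear": [0,-48,0],"turn": [0,0,0]},
    {"jaw": 48,"linear": [0,-62,0],"turn": [0,0,0]},
    {"jaw": 48,"linear": [0,-76,0],"turn": [0,0,0]},
    {"jaw": 48,"linear": [0,-88,0],"turn": [0,0,0]},
    {"jaw": 48,"linear": [0,-96,0],"turn": [0,0,0]},
    {"jaw": 48,"linear": [0,-100,0],"turn": [0,0,0]}
  ]
}}

```text
clock: 9.57
tool_pos: [459.1, -28.6, 7.3]
orientation: [-2.844, 1.571, -1.298]
contact_force: [0.0, -0.5, -1.0]
finger_gap: 0.565
```

```bash
python3 - <<'E'
from h import *
im=vision.get_image("wrist"); cv2.imwrite("pics/w9.png",cv2.convertScaleAbs(im[:,:,::-1],alpha=1.6))
s=telemetry.read_state(); print(s['tool_pos'],s['contact_force'],s['finger_gap'])
E
```

```text
[459.16389483 -28.72335546   7.27423947] [-0.40630555 -0.82477596 -0.81883707] 0.5609889599027179
```

View pics/w9.png

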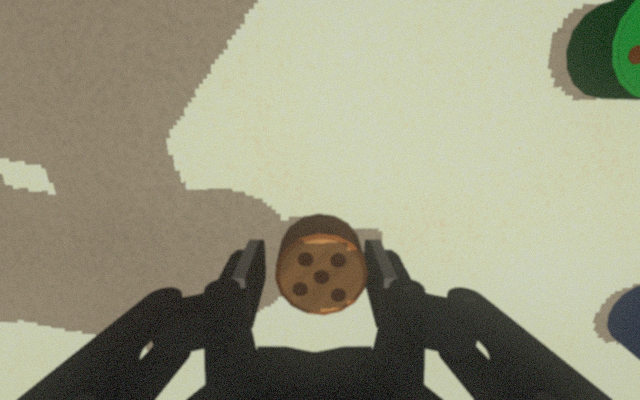

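Slice (321,270) rides against the left finger with no drift. I'll push the remaining ~83 mm.

{"api": "step_arm", "payload": {
  "steps": [
    {"jaw": 48,"linear": [0,-10,0],"turn": [0,0,0]},
    {"jaw": 48,"linear": [0,-24,0],"turn": [0,0,0]},
    {"jaw": 48,"linear": [0,-38,0],"turn": [0,0,0]},
    {"jaw": 48,"linear": [0,-52,0],"turn": [0,0,0]},
    {"jaw": 48,"linear": [0,-64,0],"turn": [0,0,0]},
    {"jaw": 48,"linear": [0,-74,0],"turn": [0,0,0]},
    {"jaw": 48,"linear": [0,-80,0],"turn": [0,0,0]},
    {"jaw": 48,"linear": [0,-82,0],"turn": [0,0,0]},
    {"jaw": 48,"linear": [0,-82,0],"turn": [0,0,0]}
  ]
}}

```text
clock: 10.75
tool_pos: [459.0, -110.0, 7.2]
orientation: [1.642, 1.571, -3.095]
contact_force: [0.7, -0.2, 0.5]
finger_gap: 0.564
```

{"api": "step_arm", "payload": {
  "steps": [
    {"jaw": 55,"linear": [0,4,0],"turn": [0,0,0]},
    {"jaw": 58,"linear": [0,4,5],"turn": [0,0,0]},
    {"jaw": 58,"linear": [0,4,40],"turn": [0,0,0]},
    {"jaw": 58,"linear": [-30,4,90],"turn": [0,0,0]},
    {"jaw": 14,"linear": [-60,4,120],"turn": [0,0,0]},
    {"jaw": 14,"linear": [-60,4,120],"turn": [0,0,0]},
    {"jaw": 14,"linear": [-60,4,120],"turn": [0,0,0]},
    {"jaw": 14,"linear": [-60,4,120],"turn": [0,0,0]}
  ]
}}

```text
clock: 11.75
tool_pos: [399.6, -106.0, 126.5]
orientation: [1.205, 1.57, 2.752]
contact_force: [-1.6, 0.5, -0.3]
finger_gap: 0.163
```

```bash
python3 - <<'E'
from h import *
import pickle
c=vision.get_calibration("wrist"); pickle.dump(c,open("w10.pkl","wb"))
im=vision.get_image("wrist"); cv2.imwrite("pics/w10.png",cv2.convertScaleAbs(im[:,:,::-1],alpha=1.6))
s=telemetry.read_state(); print(s['tool_pos'],s['contact_force'],s['finger_gap'])
E
```

```text
[ 399.40923831 -105.9800732   126.42765746] [ 0.03059592 -0.97487119 -0.52111148] 0.16304209804224903
```

View pics/w10.png

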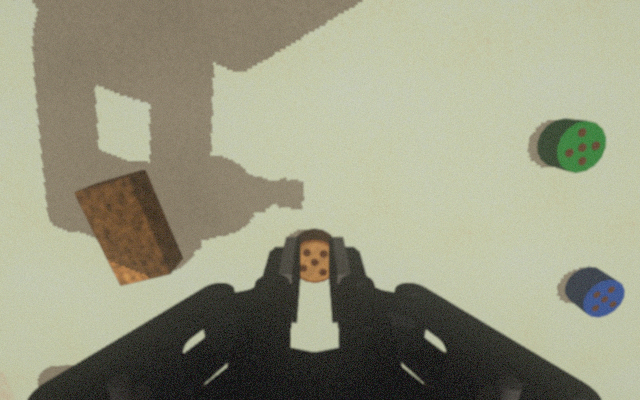

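```bash
python3 - <<'E'
from h import *
import pickle
c=pickle.load(open("w10.pkl","rb")); print(pt("w",315,257,25,c))
q=np.load("q.npy"); print("gap line rack y-27:",[ (x,(q[1]-27*np.cos(q[2])+np.sin(q[2])*(x-q[0])).round(1)) for x in (460,580,604)])
E
```

```text
[ 455.08613552 -107.38291131   25.        ]
gap line rack y-27: [(460, np.float64(-104.2)), (580, np.float64(-107.2)), (604, np.float64(-107.7))]
```

{"api": "step_arm", "payload": {
  "steps": [
    {"jaw": 14,"linear": [0,-1,-50],"turn": [0,0,0]},
    {"jaw": 14,"linear": [0,-1,-95],"turn": [0,0,0]},
    {"jaw": 14,"linear": [0,-1,-117],"turn": [0,0,0]},
    {"jaw": 14,"linear": [0,-1,-118],"turn": [0,0,0]},
    {"jaw": 14,"linear": [0,-1,-118],"turn": [0,0,0]}
  ]
}}

```text
clock: 12.42
tool_pos: [399.5, -107.2, 9.3]
orientation: [1.54, 1.571, 3.086]
contact_force: [-0.9, 0.7, 0.4]
finger_gap: 0.166
```

```bash
python3 - <<'E'
from h import *
im=vision.get_image("scene"); cv2.imwrite("pics/s11.png",cv2.convertScaleAbs(cv2.resize(im[130:270,190:390,::-1],None,fx=4,fy=4),alpha=1.6))
im=vision.get_image("wrist"); cv2.imwrite("pics/w11.png",cv2.convertScaleAbs(im[:,:,::-1],alpha=1.6))
s=telemetry.read_state(); print(s['tool_pos'],s['contact_force'],s['finger_gap'])
E
```

```text
[ 399.95204175 -107.42215028    9.96368413] [0.05656124 0.36038312 0.53968963] 0.1602227450845592
```

View pics/w11.png

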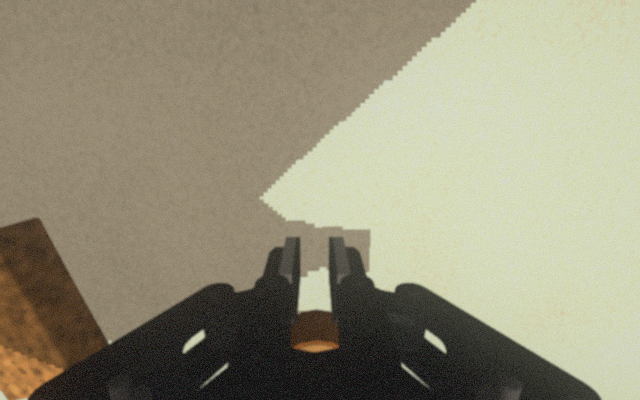

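View pics/s11.png

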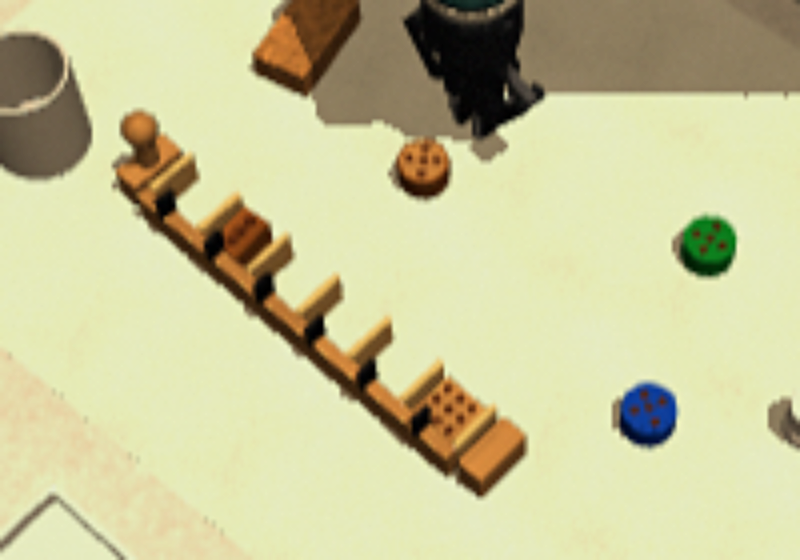

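{"api": "step_arm", "payload": {
  "steps": [
    {"jaw": 14,"linear": [14,0,0],"turn": [0,0,0]},
    {"jaw": 14,"linear": [26,0,0],"turn": [0,0,0]},
    {"jaw": 14,"linear": [38,0,0],"turn": [0,0,0]},
    {"jaw": 14,"linear": [50,0,0],"turn": [0,0,0]},
    {"jaw": 14,"linear": [62,0,0],"turn": [0,0,0]},
    {"jaw": 14,"linear": [74,0,0],"turn": [0,0,0]},
    {"jaw": 14,"linear": [86,0,0],"turn": [0,0,0]},
    {"jaw": 14,"linear": [98,0,0],"turn": [0,0,0]},
    {"jaw": 14,"linear": [106,0,0],"turn": [0,0,0]},
    {"jaw": 14,"linear": [110,0,0],"turn": [0,0,0]}
  ]
}}

```text
clock: 13.78
tool_pos: [509.7, -107.2, 9.2]
orientation: [-2.313, 1.571, -0.767]
contact_force: [-0.5, 0.9, 0.8]
finger_gap: 0.167
```

```bash
python3 - <<'E'
from h import *
im=vision.get_image("scene"); cv2.imwrite("pics/s12.png",cv2.convertScaleAbs(cv2.resize(im[140:250,200:320,::-1],None,fx=6,fy=5.4,interpolation=cv2.INTER_CUBIC),alpha=1.6))
im=vision.get_image("wrist"); cv2.imwrite("pics/w12.png",cv2.convertScaleAbs(im[:,:,::-1],alpha=1.6))
s=telemetry.read_state(); print(s['tool_pos'],s['contact_force'],s['finger_gap'])
E
```

```text
[ 509.49580415 -107.1582698     9.24234474] [ 0.34979898  0.1691067  -0.01872436] 0.1651982150054038
```

View pics/w12.png

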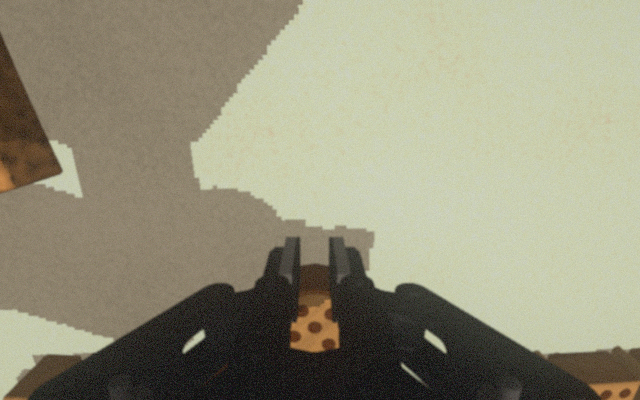

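View pics/s12.png

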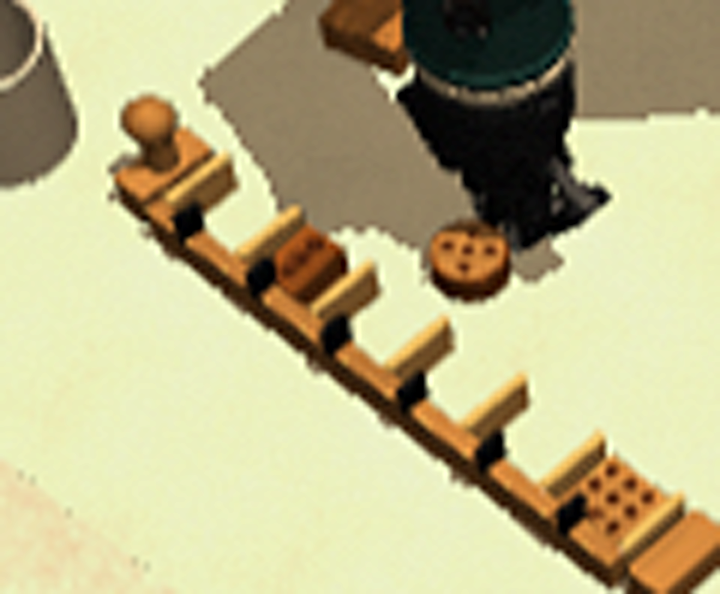

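```bash
python3 - <<'E'
from h import *
q=np.array([634.9985,-80.1853,-.0274])
P=pt("scene",(469.5)/6-.5+200,(250.5)/5.4-.5+140,25); d=P[:2]-q[:2];c,s=np.cos(q[2]),np.sin(q[2])
print(P,c*d[0]+s*d[1],-s*d[0]+c*d[1])
E
```

```text
[ 540.76344024 -105.48781888   25.        ] -93.50648574131509 -27.874738982365276
```

{"api": "step_arm", "payload": {
  "steps": [
    {"jaw": 14,"linear": [8,0,0],"turn": [0,0,0]},
    {"jaw": 14,"linear": [17,0,0],"turn": [0,0,0]},
    {"jaw": 14,"linear": [26,0,0],"turn": [0,0,0]},
    {"jaw": 14,"linear": [35,0,0],"turn": [0,0,0]},
    {"jaw": 14,"linear": [44,-1,0],"turn": [0,0,0]},
    {"jaw": 14,"linear": [52,-1,0],"turn": [0,0,0]},
    {"jaw": 14,"linear": [58,-1,0],"turn": [0,0,0]},
    {"jaw": 14,"linear": [61,-1,0],"turn": [0,0,0]},
    {"jaw": 14,"linear": [61,-1,0],"turn": [0,0,0]}
  ]
}}

```text
clock: 15.0
tool_pos: [570.2, -108.1, 9.2]
orientation: [2.704, 1.571, -2.033]
contact_force: [0.4, -0.2, -0.1]
finger_gap: 0.164
```

```bash
python3 - <<'E'
from h import *
im=vision.get_image("scene"); cv2.imwrite("pics/s13.png",cv2.convertScaleAbs(cv2.resize(im[140:250,200:320,::-1],None,fx=6,fy=5.4,interpolation=cv2.INTER_CUBIC),alpha=1.6))
s=telemetry.read_state(); print(s['tool_pos'],s['contact_force'],s['finger_gap'])
E
```

```text
[ 569.92567386 -108.03911499    9.22433235] [ 0.22194319 -0.14765534 -0.60608873] 0.16588597726755688
```

View pics/s13.png

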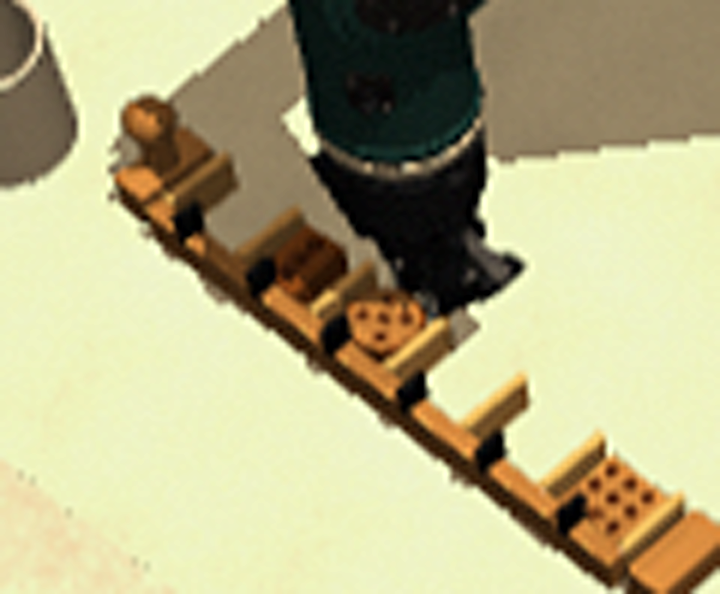

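Slice (388,322) is in the third gap, a few mm short of the rail. I'll use small steps while watching the force.

{"api": "step_arm", "payload": {
  "steps": [
    {"jaw": 14,"linear": [2,0,0],"turn": [0,0,0]},
    {"jaw": 14,"linear": [4,0,0],"turn": [0,0,0]},
    {"jaw": 14,"linear": [4,0,0],"turn": [0,0,0]}
  ]
}}

```text
clock: 15.42
tool_pos: [574.1, -108.1, 9.2]
orientation: [2.415, 1.571, -2.322]
contact_force: [-0.9, -0.3, -0.9]
finger_gap: 0.165
```

{"api": "step_arm", "payload": {
  "steps": [
    {"jaw": 14,"linear": [1,0,0],"turn": [0,0,0]},
    {"jaw": 14,"linear": [1.5,0,0],"turn": [0,0,0]},
    {"jaw": 14,"linear": [1.5,0,0],"turn": [0,0,0]}
  ]
}}

```text
clock: 15.8
tool_pos: [574.4, -108.0, 9.1]
orientation: [1.5, 1.569, 3.046]
contact_force: [-4.5, -1.0, 3.9]
finger_gap: 0.165
```

{"api": "step_arm", "payload": {
  "steps": [
    {"jaw": 14,"linear": [-5,0,0],"turn": [0,0,0]},
    {"jaw": 14,"linear": [-30,0,0],"turn": [0,0,0]},
    {"jaw": 14,"linear": [-65,0,20],"turn": [0,0,0]},
    {"jaw": 14,"linear": [-110,0,60],"turn": [0,0,0]},
    {"jaw": 14,"linear": [-150,0,105],"turn": [0,0,0]},
    {"jaw": 14,"linear": [-150,0,120],"turn": [0,0,0]},
    {"jaw": 14,"linear": [-150,0,120],"turn": [0,0,0]}
  ]
}}

```text
clock: 16.68
tool_pos: [427.3, -108.8, 130.8]
orientation: [-1.917, 1.565, -0.371]
contact_force: [0.1, -0.6, -0.5]
finger_gap: 0.163
```

```bash
python3 - <<'E'
from h import *
im=vision.get_image("scene"); cv2.imwrite("pics/s14.png",cv2.convertScaleAbs(cv2.resize(im[140:250,200:320,::-1],None,fx=6,fy=5.4,interpolation=cv2.INTER_CUBIC),alpha=1.6))
im=vision.get_image("top"); cv2.imwrite("pics/t14.png",cv2.convertScaleAbs(cv2.resize(im[135:275,210:450,::-1],None,fx=3.33,fy=3.33,interpolation=cv2.INTER_CUBIC),alpha=1.6))
E
```

```text
(no output)
```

View pics/s14.png

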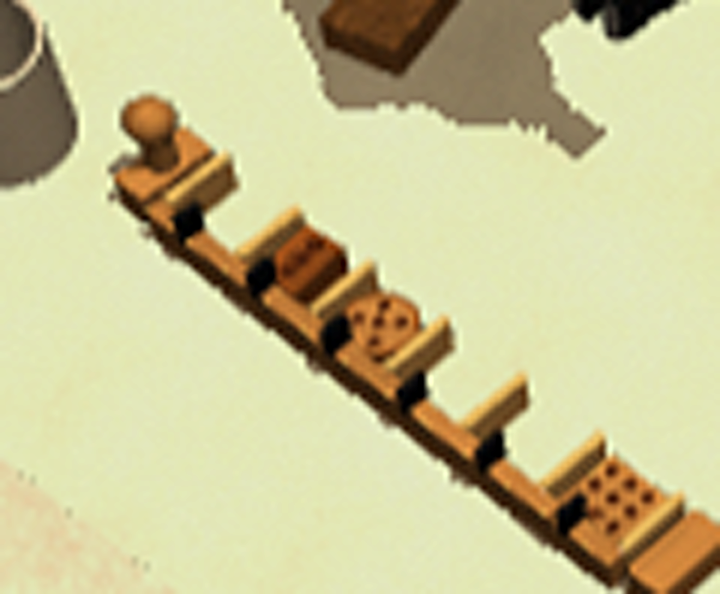

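View pics/t14.png

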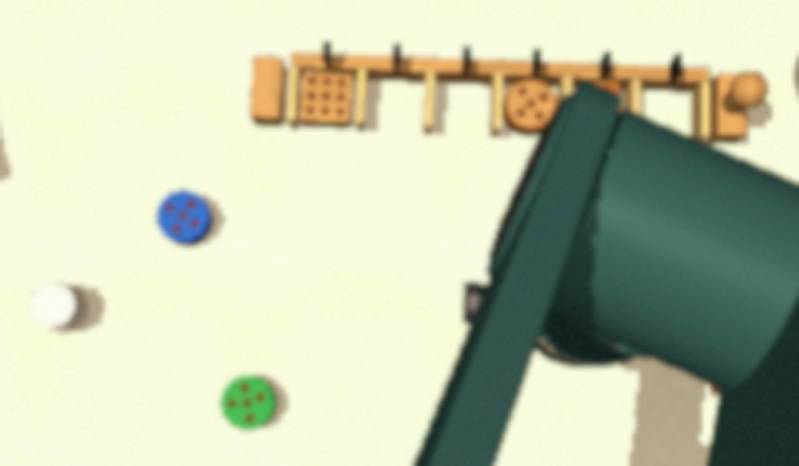

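```bash
python3 - <<'E'
from h import *
for n,q,u,v in (("top",(629.8,-81.7,-.0184),530.5/3.33-.5+210,105.5/3.33-.5+135),("scene",(635,-80.2,-.0274),382.5/6-.5+200,324/5.4-.5+140)):
    P=pt(n,u,v,25); d=P[:2]-np.array(q[:2]);c,s=np.cos(q[2]),np.sin(q[2])
    print(n,P.round(1),(c*d[0]+s*d[1]).round(1),(-s*d[0]+c*d[1]).round(1))
im=vision.get_image("wrist"); cv2.imwrite("pics/w14.png",cv2.convertScaleAbs(im[:,:,::-1],alpha=1.6))
E
```

```text
top [ 601.8 -107.5   25. ] -27.5 -26.3
scene [ 605.  -105.1   25. ] -29.3 -25.8
```

View pics/w14.png

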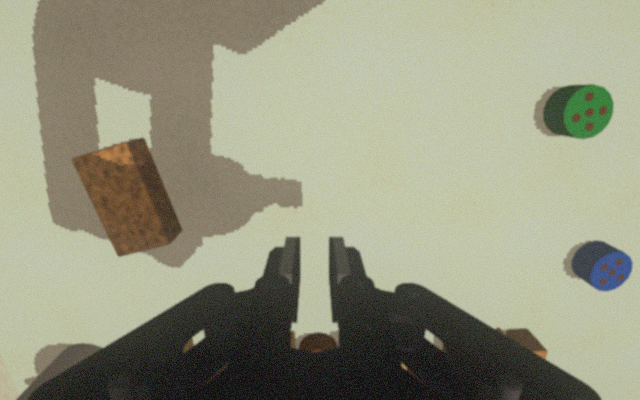

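Both views put the slice within tolerance (x −27.5 and −29.3 mm). The 4.5 N stop could have been finger backs on the divider ends, though, so I'll confirm with the fingers shut, since those are narrow enough to enter the gap freely.

{"api": "step_arm", "payload": {
  "steps": [
    {"jaw": 0,"linear": [40,0,-30],"turn": [0,0,0]},
    {"jaw": 0,"linear": [80,0,-70],"turn": [0,0,0]},
    {"jaw": 0,"linear": [110,0,-110],"turn": [0,0,0]},
    {"jaw": 0,"linear": [122,0,-120],"turn": [0,0,0]},
    {"jaw": 0,"linear": [134,0,-120],"turn": [0,0,0]},
    {"jaw": 0,"linear": [142,0,-120],"turn": [0,0,0]},
    {"jaw": 0,"linear": [145,0,-120],"turn": [0,0,0]},
    {"jaw": 0,"linear": [145,0,-120],"turn": [0,0,0]}
  ]
}}

```text
clock: 17.82
tool_pos: [570.9, -108.3, 10.3]
orientation: [-1.968, 1.569, -0.422]
contact_force: [-0.2, 0.1, 0.4]
finger_gap: -0.0
```

{"api": "step_arm", "payload": {
  "steps": [
    {"jaw": 0,"linear": [1,0,0],"turn": [0,0,0]},
    {"jaw": 0,"linear": [2,0,0],"turn": [0,0,0]},
    {"jaw": 0,"linear": [2,0,0],"turn": [0,0,0]}
  ]
}}

```text
clock: 18.2
tool_pos: [572.6, -108.1, 9.3]
orientation: [-2.782, 1.571, -1.236]
contact_force: [0.3, 0.9, 0.3]
finger_gap: -0.002
```

{"api": "step_arm", "payload": {
  "steps": [
    {"jaw": 0,"linear": [1,0,0],"turn": [0,0,0]},
    {"jaw": 0,"linear": [2,0,0],"turn": [0,0,0]},
    {"jaw": 0,"linear": [2,0,0],"turn": [0,0,0]}
  ]
}}

```text
clock: 18.58
tool_pos: [573.1, -107.9, 9.0]
orientation: [1.493, 1.568, 3.039]
contact_force: [-5.4, -1.2, 3.8]
finger_gap: 0.001
```

{"api": "step_arm", "payload": {
  "steps": [
    {"jaw": 0,"linear": [-5,0,0],"turn": [0,0,0]},
    {"jaw": 0,"linear": [-30,0,0],"turn": [0,0,0]},
    {"jaw": 0,"linear": [-65,0,20],"turn": [0,0,0]},
    {"jaw": 0,"linear": [-110,0,60],"turn": [0,0,0]},
    {"jaw": 0,"linear": [-150,0,105],"turn": [0,0,0]},
    {"jaw": 0,"linear": [-150,0,120],"turn": [0,0,0]},
    {"jaw": 0,"linear": [-150,0,120],"turn": [0,0,0]}
  ]
}}

```text
clock: 19.45
tool_pos: [426.1, -108.8, 130.7]
orientation: [-1.92, 1.565, -0.375]
contact_force: [0.6, -0.1, 0.0]
finger_gap: 0.003
```

```bash
python3 - <<'E'
from h import *
im=vision.get_image("scene"); cv2.imwrite("pics/s15.png",cv2.convertScaleAbs(cv2.resize(im[140:250,200:320,::-1],None,fx=6,fy=5.4,interpolation=cv2.INTER_CUBIC),alpha=1.6))
E
```

```text
(no output)
```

View pics/s15.png

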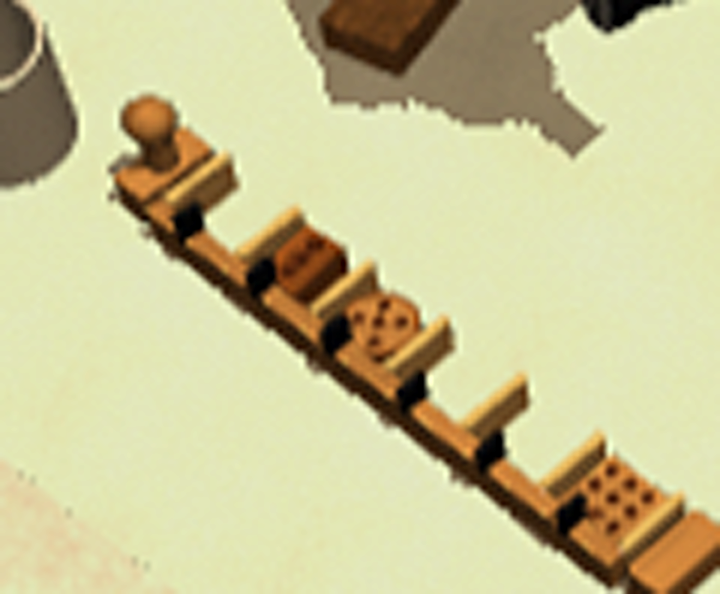

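The slice lies flat at (382,324) in the third gap from the post, and its position hasn't changed. All the tabs are upright.

```bash
python3 -c "
from plant import bot
print(bot.sign_off())"
```

```text
the job is handed in; nothing more can be done
None
```

The log slice is home in the third gap from the post, resting against the back rail. I handed the job in at about 19.5 s; the sign-off reports no verdict.

- **Counting:** I started at the post end, which is the rack's −y end. The shut fingertips ran along the back rail at z ≈ 48 mm and bent tabs 6, 5 and 4 in turn. The wrist pictures show each of the three leaning and the earlier ones springing back. I stopped at the third; the tabs beyond it were not touched.
- **Pushing:** I pushed the brown slice sideways between the open fingers, then forward from behind into the gap. It was never gripped or lifted.
- **Last checks:** The slice's centre measured x ≈ −27.5 mm (top camera) and −29.3 mm (scene camera) in the rack's frame, with y ≈ −26 mm. Both are within tolerance. A second push with the fingers shut also stopped firmly, at about 5 N, so the slice is against the rail.
- **Surroundings:** In the final pictures the tabs stand upright, and the blocks and the blue and green look-alikes look unmoved. I did not measure the other bystanders at the end.
- **Disagreements:** The cameras differed by about 3–5 mm on the rack's x position and by 0.01–0.02 rad on its yaw. I judged the fit from each camera's own view of the rack and from the contact force.

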